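Set the pressure readout up on its locking prop beside the log

TASK

Stand the portable pressure readout on its bottom end and let go of it; swing the prop out of its back and push the knee of the folding stay past centre until it rests on its stop, so that the prop holds open alone. Then take the readout again and set it down leaning back on its prop, close beside the log book, with the screen facing the robot, and leave the other things on the bench where they are.

Things in the scene. Friction and masses are not known exactly. Their poses are not given: they have to be found in the camera images.
- readout: Grey case with black rubber ends, 0.6 to 0.9 kg, balanced near z 100 mm. Origin: centre of its flat bottom end. z: along its length to the top end (0..168 mm); y: across its width (-29..29); screen face at x -23, back at x +23. Starts lying on its back, screen up; it can stand by itself on its bottom end. A recess 42 wide, 18 deep in the back, open at the top end, holds the folded prop and stay.
- prop (a joint): hinge of the prop: 0 folded into the back, 1.57 square to the back; it turns about a line parallel to the readout's y at x +14, z 88 mm, the foot moving from beyond the top end out to the back (+x), then down. Friction 0.035 N m: it stays where it is left but cannot carry the readout.
- prop_foot (a point): centre of the prop's black foot bar, 13 mm thick, 50 mm long parallel to the readout's y, 92 mm from the prop's hinge line. Folded, it stands 12 mm beyond the case's top end (x +14, z 180). It can be pinched across its 50 mm length and turns between the fingers. Standing on its locked prop the readout leans back 44 degrees from upright.
- knee (a joint): knee of the folding stay: 0 folded, 3.13 straight, 3.45 on its stop past centre. Two links, 28 and 32 mm, join the case (pivot x +14, z 132 mm) to the prop (40 mm from its hinge). With the prop at 1.45 the knee is near 2.4, bulging up and out; it must be pushed in, down towards the prop's hinge (1 to 3 N), until it stops; the prop ends at 1.57. Over 6 N may tip the standing readout.
- knee_roller (a point): centre of the yellow roller on the stay's knee, where to push: 12 mm thick, 22 mm long, parallel to the readout's y. Locked it is at x +29, z 108 mm in the readout's frame. The prop's arms pass 15 mm to either side.
- screen (a point): centre of the grey-green screen, on the face at x -23, z 115 mm in the readout's frame.
- log_book: dark blue hardback log book lying flat, 176 (x) x 126 (y) x 14 (mm); origin at the centre of its underside. Loose; leave it where it is.
- felt_marker: white and black felt marker lying flat, 134 long (y), 16 wide; origin under its middle. Leave alone.
- black_torch: small black torch standing on its head, 35 in diameter, 96 high; origin at the centre of its underside. Leave alone.
- spanner: steel combination spanner lying flat, 159 long (y), 28 wide, 8 thick; origin under its middle. Leave alone.
- bench_back (a point): fixed point on the bench top, straight ahead of the robot at x 0.70 m, y 0; axes as the world's.

How it is judged:
By the outcome, as a careful person would: the job done as asked, in the order asked, and still so for the second after the job is handed in, with the robot touching nothing.
It also fails if it takes over 64 s, if anything falls off the work surface, if the arm or the gripper's body presses on something with over 40 N, if the wrist force passes 120 N, or if a joint passes its speed limit or range.

ROBOT

A 6-joint arm with a two-finger parallel gripper is mounted at the origin on a cart in front of the work surface, level with it; the furniture and walls round the work are solid. World frame = base frame: x ahead of the robot, y to its left, z up, the work surface at z = 0. Lengths are in mm, angles in rad, forces in N, time in s.
With the tool pointing down it reaches from about 350 to 775 mm from the base axis. Payload 7.3 kg.
Tool frame: the origin (TCP) lies at the very end of the fingers, on their centre line; the grasp point (between the pads) lies 19 mm behind it; z points along the fingers, y is the line along which they close (so a half turn about z gives the same grasp; the last joint's range is limited). The gripper opens to 92 mm and grips with 3 to 60 N. Pads are 19 mm wide; open, the fingers measure 130 mm over their backs; the gripper's body (75 mm by 190 mm) begins 47 mm behind the grasp point.
Start: joints at [0.969, 0.342, 1.524, -0, 1.275, -0.146], TCP at [231.084, 471.429, 226.741] pointing down, gripper open.
Joint ranges: [-2.53, 2.53], [-0.77, 2.02], [0.04, 2.7], [-1, 4.14], [0.28, 2.66], [-3.11, 3.11]. Speed limits (rad/s): [2.57, 2.57, 3.14, 3.14, 3.14, 3.14].

INTERFACE

Orientations are given as [roll, pitch, yaw] about the fixed x, y, z axes, in that order (R = Rz(yaw) Ry(pitch) Rx(roll)).
In Python, from plant import bot gives the robot as it stands.
- The arm moves only by the tool apply_moves, never from a script. Its argument "motion" is text: rows parted by semicolons, each of 4 numbers parted by spaces: the shift along the tool's x, y, z in m, then the turn about the tool's z in degrees. A call has 1 to 8 rows; each row shifts and turns the commanded pose from where the row before left it, along the tool's axes as they then stand; what a row does not reach is not made up. A row lasts 1/8 s, in which the tool goes at most 62.5 mm and 10.7 degrees, less where a joint would pass 70% of its speed; a pose out of reach is approached as far as the arm can. A call with a gripper value outside its range is refused whole. "fingers" is the opening, from -1 (shut) to 1 (fully open), set as the call begins (left out, the last holds). The fingers move at their own pace and stop on an object; the grip force is fixed at half the most. Time passes only in rows, so rows that do not move let the fingers close. It gives the time, the measured TCP pose, the force, the opening and the grip force at its end, in the units of the state.
- bot.get_obs(): the state, without advancing time (a new reading comes with each control period).
- bot.capture(name): name is "scene" or "top"; returns a dict with "img" (480x640x3 uint8, blue, green, red), "range_z" (480x640 float32, mm along the optical axis (not along the pixel's ray), 0 where there is no reading), "fx", "fy", "cx", "cy" (pixels), "D" ([k1, k2, p1, p2, k3] as OpenCV has them; the pictures are not rectified), "world_from_camera" (4x4, takes a point from camera to world coordinates). Camera axes: x right, y down, z forward; pixel columns grow to the right and rows downward; lengths in mm; the calibration is good to about 2 mm. A picture is of the moment at which its call begins.
- bot.close_job(): hands the job in; it is judged then, once.
Trained networks look in a picture, given as the dict that the camera call returned (one of the last four; its "shot" number tells which), for a name from the list of things; names that differ only in an ending like _2 or _b are one class to them, and where a whole thing is asked for, a point or a joint stands for the part that bears it (a point fixed in the world has none). Each returns a list of dicts, best first, with "p" (0 to 1); they miss things now and then, are a little off and sometimes report something else, mostly with a low value. They report only what shows in the picture. A call takes as long as a camera call.
- bot.cut_out(picture, thing): "pixels" (480x640 bool, what is visible of it) and "point" ([column, row] in pixels, amid what is visible of it).
The state is a dict: "time": time; "joint_positions": joint angles; "dq": joint speeds; "tau": joint torques, N m; "tool_pos": TCP position; "tcp_rot": TCP orientation; "contact_force": force on the tool from outside, world axes, zero at the start; "moment": the same for the moment, N m; "grip_width": finger opening in mm; "finger_force": force on a finger pad.
Only numpy, scipy, OpenCV 4.12 (cv2) and the standard library are available. Lean on these libraries where they do the work, as an engineer would, in place of code of your own. Each camera call takes 0.05 s, during which the arm holds its last target. There are 200 camera calls.

## Working session

There is one attempt and no reset: what is moved stays moved. The work goes in short steps, Python scripts to look and compute and a tool call to move; the robot and the scene stay as the last step left them, time stands still between calls to the robot, and variables do not carry over. Pictures are saved under pics/ and viewed, at most 10 in all, crops included, and the job is handed in when it is done.

Besides the shell and the picture viewer there is one more tool, called as name(argument=value, ...) on one line, values as JSON. apply_moves: Moves the arm, as the interface text tells. Its arguments: {"type":"object","properties":{"motion":{"type":"string"},"fingers":{"type":"number"}},"required":["motion"]}

```bash
ls; mkdir -p pics; cat > h.py <<'E'
import numpy as np, cv2
from plant import bot
from scipy.spatial.transform import Rotation as R
np.set_printoptions(precision=1,suppress=True)
def cloud(c):
    h,w=c['range_z'].shape
    u,v=np.meshgrid(np.arange(w),np.arange(h))
    K=np.array([[c['fx'],0,c['cx']],[0,c['fy'],c['cy']],[0,0,1.]])
    p=cv2.undistortPoints(np.stack([u,v],-1).reshape(-1,1,2).astype(float),K,np.array(c['D'],float)).reshape(h,w,2)
    z=c['range_z'][...,None]
    P=np.concatenate([p*z,z],-1)
    T=np.array(c['world_from_camera'])
    W=P@T[:3,:3].T+T[:3,3]
    W[c['range_z']<=0]=np.nan
    return W
def find(c,W,name):
    r=bot.cut_out(c,name)
    if not r: return None
    d=r[0]; m=cv2.erode(d['pixels'].astype(np.uint8),np.ones((3,3)))>0
    if m.sum()<8: m=d['pixels']
    Q=W[m]; Q=Q[~np.isnan(Q[:,0])]
    return d['p'],d['point'],Q,d['pixels'],[x['p'] for x in r]
E
cat > a.py <<'E'
from h import *
s=bot.get_obs(); print(s['time'],s['tool_pos'],s['tcp_rot'],s['grip_width'])
ims=[]
for n in ['scene','top']:
    c=bot.capture(n); W=cloud(c); cv2.imwrite(f'pics/{n}0.png',c['img'])
    print(n,np.array(c['world_from_camera']),c['fx'])
    for t in ['readout','prop_foot','knee_roller','screen','log_book','felt_marker','black_torch','spanner']:
        f=find(c,W,t)
        if f is None or len(f[2])==0: print(t,None);continue
        Q=f[2]; rect=cv2.minAreaRect(Q[:,:2].astype(np.float32))
        print(t,f[4],f[1],'mean',Q.mean(0),'lo',np.percentile(Q,2,axis=0),'hi',np.percentile(Q,98,axis=0),'rect',rect)
E
python3 a.py
```

```text
pics
0.0 [230.8 471.1 226. ] [-3.1 -0.   2.7] 91.77712137688177
scene [[   0.6   -0.4    0.7 -167.6]
 [  -0.8   -0.3    0.5 -416.7]
 [  -0.    -0.9   -0.5  578.5]
 [   0.     0.     0.     1. ]] 482.5547496111883
readout [0.79] [405.0, 285.6] mean [ 518.7 -125.2   35.2] lo [ 487.9 -200.6    6.6] hi [563.5 -35.2  48. ] rect ((534.7635498046875, -110.22693634033203), (182.79946899414062, 58.910980224609375), 74.15342712402344)
prop_foot None
knee_roller None
screen [0.76] [404.4, 286.6] mean [ 518.7 -125.5   35.1] lo [ 487.9 -200.7    6.1] hi [563.4 -36.2  48. ] rect ((533.892578125, -109.89309692382812), (182.94374084472656, 57.98668670654297), 74.55836486816406)
log_book [0.61] [245.0, 261.6] mean [446.4 211.6  12.1] lo [371.2 156.5   3.1] hi [536.6 275.4  14.9] rect ((455.6160888671875, 217.8739013671875), (174.89913940429688, 127.42268371582031), 0.3066406548023224)
felt_marker [0.55] [211.6, 242.6] mean [467.8 336.   12.1] lo [413.8 322.9   6.4] hi [533.  353.8  16.3] rect ((474.853515625, 337.98876953125), (126.44387817382812, 12.322484970092773), 12.011899948120117)
black_torch 
[... 1570 characters left out ...]
58624267578, 126.59513092041016), 1.1323388814926147)
felt_marker [0.92] [175.5, 284.1] mean [480.8 343.8  14.6] lo [418.6 327.8  10.2] hi [538.2 359.   20.4] rect ((479.1377258300781, 343.69708251953125), (129.231689453125, 11.754328727722168), 12.662139892578125)
black_torch [0.77] [415.5, 176.8] mean [ 674.8 -116.7   59.8] lo [ 664.9 -129.3   14.6] hi [ 688.3 -106.1   97.3] rect ((677.0187377929688, -118.36276245117188), (29.186473846435547, 25.326282501220703), 22.757917404174805)
spanner [0.87] [353.5, 174.3] mean [696.   -6.3   5.4] lo [642.5 -60.9   1. ] hi [739.3  60.    9.6] rect ((688.9075317382812, -0.5820541381835938), (23.421489715576172, 153.76609802246094), 39.167320251464844)
```

```bash
python3 -c "
import cv2,numpy as np
a=cv2.imread('pics/scene0.png');b=cv2.imread('pics/top0.png')
cv2.imwrite('pics/m0.png',cv2.resize(np.hstack([a[120:480,100:600],b[120:480,100:600]]),(800,288)))
c=b[130:370,120:460];cv2.imwrite('pics/c0.png',cv2.resize(np.vstack([cv2.resize(a[150:390,120:460],None,fx=1,fy=1),c]),(680//1,960))[:600])
cv2.imwrite('pics/a0.png',np.hstack([a[130:410,150:550],b[130:410,100:500]]))"
```

```text
(no output)
```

View pics/a0.png

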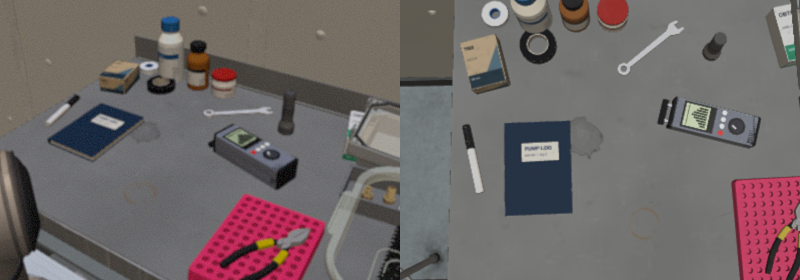

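The side-by-side crop shows the readout (right half, about 711,120) lying on its back with the foot bar at its left end (665,110). The log book is at (538,168), and the torch is close to the readout at (714,47). I'll build a planner helper next.

```bash
cat >> h.py <<'E'
def state(p=True):
    s=bot.get_obs()
    if p: print('t',round(s['time'],2),'tcp',np.array(s['tool_pos']),'yaw',np.degrees(s['tcp_rot'][2]).round(2),'F',np.array(s['contact_force']),'w',round(s['grip_width'],1),'ff',round(s['finger_force'],1))
    return s
def plan(wps,start=None,step=60,turn=10.5):
    """wps: world x,y,z mm, yaw deg; prints rows of 8"""
    if start is None:
        s=bot.get_obs(); start=list(s['tool_pos'])+[np.degrees(s['tcp_rot'][2])]
    cur=np.array(start,float); rows=[]
    for w in wps:
        w=np.array(w,float); st=w[4] if len(w)>4 else step; w=w[:4]
        d=w-cur; d[3]=(d[3]+180)%360-180
        n=max(1,int(np.ceil(max(np.linalg.norm(d[:3])/st,abs(d[3])/turn))))
        a=cur.copy()
        for i in range(1,n+1):
            t=a+d*i/n; e=t-cur; y=np.radians(cur[3])
            r=[round((e[0]*np.cos(y)+e[1]*np.sin(y))/1000,3),round((e[0]*np.sin(y)-e[1]*np.cos(y))/1000,3),round(-e[2]/1000,3),round(e[3],1)]
            rows.append(' '.join('%g'%v for v in r))
            cur[0]+=1000*(r[0]*np.cos(y)+r[1]*np.sin(y));cur[1]+=1000*(r[0]*np.sin(y)-r[1]*np.cos(y));cur[2]-=1000*r[2];cur[3]+=r[3]
    for i in range(0,len(rows),8): print('; '.join(rows[i:i+8]))
    print('end',cur)
E
python3 -c "
from h import *
state()
plan([(440,180,170,110,45),(554,-45,120,74.6,45),(554,-45,5,74.6,40)])"
```

```text
t 0.9 tcp [231.1 471.4 226.8] yaw 153.88 F [-0.3  0.1 -0.5] w 91.9 ff 0.0
-0.035 -0.019 0.006 -4.9; -0.037 -0.016 0.007 -4.9; -0.037 -0.012 0.006 -4.8; -0.039 -0.01 0.006 -4.9; -0.04 -0.006 0.007 -4.9; -0.039 -0.002 0.006 -4.9; -0.04 0 0.006 -4.8; -0.04 0.004 0.006 -4.9
-0.039 0.008 0.007 -4.9; -0.042 0.005 0.008 -5.9; -0.041 0.009 0.009 -5.9; -0.039 0.014 0.008 -5.9; -0.039 0.017 0.008 -5.9; -0.036 0.021 0.008 -5.9; -0.034 0.025 0.009 -5.9; 0 0 0.038 0
0 0 0.039 0; 0 0 0.038 0
end [553.7 -45.2   4.8  74.6]
```

apply_moves(motion="-0.035 -0.019 0.006 -4.9; -0.037 -0.016 0.007 -4.9; -0.037 -0.012 0.006 -4.8; -0.039 -0.01 0.006 -4.9; -0.04 -0.006 0.007 -4.9; -0.039 -0.002 0.006 -4.9; -0.04 0 0.006 -4.8; -0.04 0.004 0.006 -4.9", fingers=1)

```text
time: 1.9
tool_pos: [509.6, 368.8, 176.6]
tcp_rot: [3.142, 0.0, -2.915]
contact_force: [-0.3, 0.3, 0.5]
grip_width: 91.9
finger_force: 0.0
```

apply_moves(motion="-0.039 0.008 0.007 -4.9; -0.042 0.005 0.008 -5.9; -0.041 0.009 0.009 -5.9; -0.039 0.014 0.008 -5.9; -0.039 0.017 0.008 -5.9; -0.036 0.021 0.008 -5.9; -0.034 0.025 0.009 -5.9; 0 0 0 0")

```text
time: 2.9
tool_pos: [664.6, 557.0, 110.4]
tcp_rot: [3.142, 0.007, -2.236]
contact_force: [0.7, -0.0, -1.0]
grip_width: 91.3
finger_force: 0.0
```

```bash
sed -i "s/round(-e\[2\]\/1000,3),round(e\[3\],1)\]/round(-e[2]\/1000,3),round(-e[3],1)]/; s/cur\[3\]+=r\[3\]/cur[3]-=r[3]/" h.py
python3 -c "
from h import *
s=state();print(s['joint_positions'])
plan([(640,540,230,-138,55),(450,150,230,150),(554,-45,140,74.6),(554,-45,5,74.6,45)])"
```

```text
t 2.9 tcp [664.6 557.  110.4] yaw -128.12 F [ 0.7 -0.  -1. ] w 91.3 ff 0.0
[ 0.6  1.3  0.   0.   1.8 -1.9]
0.01 0.003 -0.04 3.3; 0.009 0.002 -0.04 3.3; 0.01 0.002 -0.04 3.3; 0.05 -0.02 0 9; 0.047 -0.028 0 9; 0.041 -0.035 0 9; 0.036 -0.041 0 9; 0.028 -0.046 0 9
0.022 -0.05 0 9; 0.013 -0.053 0 9; 0.004 -0.053 0 9; -0.023 -0.015 0.011 9.4; -0.026 -0.01 0.012 9.4; -0.027 -0.007 0.011 9.5; -0.027 -0.002 0.011 9.4; -0.028 0.003 0.012 9.4
-0.026 0.007 0.011 9.4; -0.025 0.012 0.011 9.5; -0.023 0.015 0.011 9.4; -0 0 0.034 -0; -0 0 0.034 -0; -0 0 0.034 -0; -0 0 0.033 -0
end [ 553.8  -44.6    5.4 -285.4]
```

apply_moves(motion="0.01 0.003 -0.04 3.3; 0.009 0.002 -0.04 3.3; 0.01 0.002 -0.04 3.3; 0.05 -0.02 0 9; 0.047 -0.028 0 9; 0.041 -0.035 0 9; 0.036 -0.041 0 9; 0.028 -0.046 0 9")

```text
time: 3.9
tool_pos: [561.2, 316.7, 236.7]
tcp_rot: [3.127, 0.022, -3.102]
contact_force: [0.9, -0.7, 0.6]
grip_width: 91.7
finger_force: 0.0
```

```bash
python3 -c "
from h import *
s=state();print(s['joint_positions'])
plan([(450,150,230,150),(554,-45,140,74.6),(554,-45,5,74.6,45)])"
```

```text
t 3.9 tcp [561.2 316.7 236.7] yaw -177.72 F [ 0.9 -0.7  0.6] w 91.7 ff 0.0
[ 0.4  0.5  1.2  0.   1.4 -1.2]
0.029 -0.041 0.002 8.1; 0.024 -0.044 0.001 8; 0.017 -0.047 0.002 8.1; 0.01 -0.049 0.002 8.1; -0.023 -0.015 0.011 9.4; -0.026 -0.01 0.011 9.4; -0.027 -0.006 0.012 9.5; -0.027 -0.002 0.011 9.4
-0.028 0.003 0.011 9.4; -0.027 0.007 0.011 9.4; -0.025 0.011 0.011 9.5; -0.023 0.016 0.012 9.4; 0 -0 0.045 -0; 0 -0 0.045 -0; 0 -0 0.045 -0
end [ 554.3  -45.4    4.7 -285.4]
```

apply_moves(motion="0.029 -0.041 0.002 8.1; 0.024 -0.044 0.001 8; 0.017 -0.047 0.002 8.1; 0.01 -0.049 0.002 8.1; -0.023 -0.015 0.011 9.4; -0.026 -0.01 0.011 9.4; -0.027 -0.006 0.012 9.5; -0.027 -0.002 0.011 9.4")

```text
time: 4.9
tool_pos: [506.4, 53.8, 179.3]
tcp_rot: [3.117, -0.004, 1.96]
contact_force: [0.4, 0.1, 1.0]
grip_width: 91.7
finger_force: 0.0
```

apply_moves(motion="-0.028 0.003 0.011 9.4; -0.027 0.007 0.011 9.4; -0.025 0.011 0.011 9.5; -0.023 0.016 0.012 9.4; 0 0 0 0; 0 0 0 0")

```text
time: 5.65
tool_pos: [558.8, -41.9, 133.3]
tcp_rot: [3.127, -0.018, 1.31]
contact_force: [-0.4, 0.4, -0.5]
grip_width: 91.9
finger_force: 0.0
```

```bash
python3 -c "
from h import *
s=state();print(np.array(s['tcp_rot']).tolist())
c=bot.capture('top');W=cloud(c)
for t in ['readout','black_torch','log_book','felt_marker']:
    f=find(c,W,t)
    if f: print(t,f[0],np.median(f[2],0),cv2.minAreaRect(f[2][:,:2].astype(np.float32)))
plan([(554,-45,60,74.6,45),(554,-45,5,74.6,30)])"
```

```text
t 5.65 tcp [558.8 -41.9 133.3] yaw 75.09 F [-0.4  0.4 -0.5] w 91.9 ff 0.0
[3.12699719449392, -0.017518907346276702, 1.3104956758482242]
readout 0.93 [ 525.3 -153.7   46. ] ((529.5926513671875, -146.9131317138672), (96.35127258300781, 50.73591995239258), 77.48606872558594)
felt_marker 0.73 [482.8 344.3  14.1] ((478.87451171875, 344.265380859375), (128.9490966796875, 12.345782279968262), 12.511736869812012)
-0.002 -0.002 0.036 0.3; -0.003 -0.001 0.037 0.2; 0 -0 0.027 0; 0 -0 0.028 0
end [554.4 -45.1   4.7  74.6]
```

apply_moves(motion="-0.002 -0.002 0.036 0.5; -0.003 -0.001 0.037 0; 0 0 0.027 0; 0 0 0.028 0; 0 0 0 0")

```text
time: 6.52
tool_pos: [556.0, -43.5, 2.9]
tcp_rot: [3.131, -0.017, 1.302]
contact_force: [0.6, -0.4, 0.2]
grip_width: 91.9
finger_force: 0.0
```

apply_moves(motion="0 0 0 0; 0 0 0 0; 0 0 0 0; 0 0 0 0; 0 0 0 0", fingers=-1)

```text
time: 7.15
tool_pos: [556.8, -44.0, 4.3]
tcp_rot: [3.129, -0.018, 1.301]
contact_force: [0.1, 0.3, 4.8]
grip_width: 58.1
finger_force: 29.9
```

apply_moves(motion="0 0 -0.01 0; 0 0 -0.01 0; -0.002 0 -0.014 0; -0.004 0 -0.014 0; -0.005 0 -0.014 0; -0.006 0 -0.014 0; -0.008 0 -0.013 0; -0.009 0 -0.012 0")

```text
time: 8.15
tool_pos: [545.5, -78.7, 105.2]
tcp_rot: [3.129, -0.017, 1.301]
contact_force: [-0.0, -1.2, -6.4]
grip_width: 58.0
finger_force: 30.0
```

```bash
python3 -c "
from h import *
s=state();print(s['moment'])
c=bot.capture('scene');cv2.imwrite('pics/s1.png',cv2.resize(c['img'][150:390,260:580],(800,600)))"
```

```text
t 8.15 tcp [545.5 -78.7 105.2] yaw 74.53 F [-0.  -1.2 -6.4] w 58.0 ff 30.0
[ 0.2  0.  -0. ]
```

View pics/s1.png

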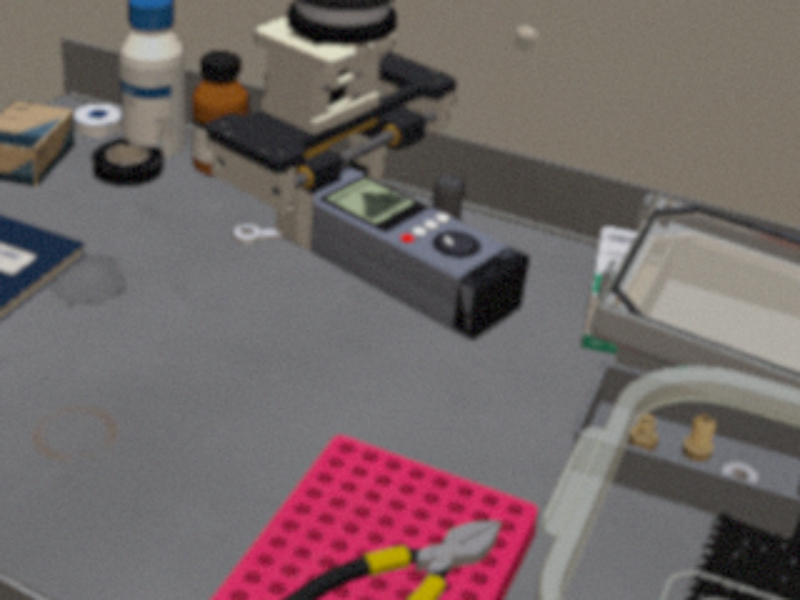

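The readout is held level at (420,240), because pad friction stops it swinging down. I'll set it down a little clear of the torch and lift by the freely turning foot bar instead.

apply_moves(motion="0.028 -0.008 0.01 0; 0.028 -0.007 0.02 0; 0 0 0.025 0; 0 0 0.02 0; 0 0 0.012 0; 0 0 0.007 0; 0 0 0.004 0; 0 0 0 0")

```text
time: 9.2
tool_pos: [548.1, -19.0, 7.6]
tcp_rot: [3.129, -0.017, 1.301]
contact_force: [-0.1, 0.0, -5.3]
grip_width: 57.9
finger_force: 30.0
```

```bash
python3 -c "
from h import *
s=state();print(s['moment'])
c=bot.capture('scene');W=cloud(c)
f=find(c,W,'screen');Q=f[2];
Q=Q[Q[:,2]>25]; a=np.c_[Q[:,:2],np.ones(len(Q))]
for _ in range(3):
    k=np.linalg.lstsq(a,Q[:,2],rcond=None)[0]; r=abs(a@k-Q[:,2]); Q=Q[r<4];a=a[r<4]
print(k, len(Q),Q.max(0),Q.min(0))"
```

```text
t 9.2 tcp [548.1 -19.    7.6] yaw 74.53 F [-0.1  0.  -5.3] w 57.9 ff 30.0
[ 0.   0.2 -0. ]
[  0.1   0.  -26.8] 950 [565.1 -23.4  51.8] [ 475.6 -176.5   35.9]
```

apply_moves(motion="0 0 0.003 0; 0 0 0 0; 0 0 0 0; 0 0 0 0", fingers=1)

```text
time: 9.8
tool_pos: [548.1, -18.7, 4.3]
tcp_rot: [3.129, -0.018, 1.301]
contact_force: [0.4, 0.4, 0.2]
grip_width: 90.4
finger_force: 0.0
```

apply_moves(motion="0.011 0 0.002 0; 0.011 0 0 0; 0 0 0 0")

```text
time: 10.18
tool_pos: [553.9, 3.7, 2.4]
tcp_rot: [3.129, -0.018, 1.303]
contact_force: [-0.8, 0.1, 0.1]
grip_width: 91.7
finger_force: 0.0
```

```bash
python3 -c "
from h import *
s=state()
c=bot.capture('scene');W=cloud(c)
f=find(c,W,'readout');print(f[0],np.median(f[2],0),cv2.minAreaRect(f[2][:,:2].astype(np.float32)))
c=bot.capture('top');cv2.imwrite('pics/t2.png',cv2.resize(c['img'][150:310,260:500],(720,480)))"
```

```text
t 10.18 tcp [553.9   3.7   2.4] yaw 74.63 F [-0.8  0.1  0.1] w 91.7 ff 0.0
0.68 [ 508.5 -103.2   43.4] ((525.5481567382812, -83.73363494873047), (183.646240234375, 57.522151947021484), 74.20523834228516)
```

View pics/t2.png

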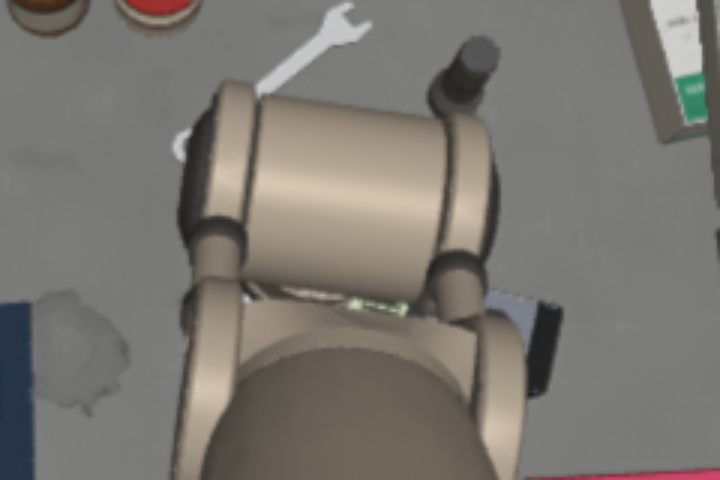

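apply_moves(motion="0 0 0 0; 0 0 0 0; 0 0 0 0; 0 0 0 0; 0 0 0 0", fingers=-1)

```text
time: 10.95
tool_pos: [553.8, 2.4, 2.5]
tcp_rot: [3.129, -0.017, 1.301]
contact_force: [1.0, -0.4, -1.0]
grip_width: 49.6
finger_force: 30.0
```

```bash
python3 -c "
import numpy as np
p=None
for f in [2.9,10,18,27,37,47,57,66,74,81,87,92.9]:
    q=np.array([180.2*np.cos(np.radians(f)),180.2*np.sin(np.radians(f))])
    if p is not None: print(f,(q-p).round(0),q.round(0))
    p=q"
```

```text
10 [-3. 22.] [177.  31.]
18 [-6. 24.] [171.  56.]
27 [-11.  26.] [161.  82.]
37 [-17.  27.] [144. 108.]
47 [-21.  23.] [123. 132.]
57 [-25.  19.] [ 98. 151.]
66 [-25.  13.] [ 73. 165.]
74 [-24.   9.] [ 50. 173.]
81 [-21.   5.] [ 28. 178.]
87 [-19.   2.] [  9. 180.]
92.9 [-19.   0.] [ -9. 180.]
```

apply_moves(motion="-0.003 0 -0.022 0; -0.006 0 -0.024 0; -0.011 0 -0.026 0; -0.017 0 -0.027 0; -0.021 0 -0.023 0; -0.025 0 -0.019 0; 0 0 0 0")

```text
time: 11.82
tool_pos: [530.0, -80.1, 143.3]
tcp_rot: [3.126, -0.018, 1.299]
contact_force: [2.5, 4.7, 2.6]
grip_width: 49.3
finger_force: 30.0
```

```bash
python3 -c "
from h import *
state()
c=bot.capture('scene');cv2.imwrite('pics/s3.png',cv2.resize(c['img'][150:390,260:580],(640,480)))"
```

```text
t 11.82 tcp [530.  -80.1 143.3] yaw 74.4 F [2.5 4.7 2.6] w 49.3 ff 30.0
```

View pics/s3.png

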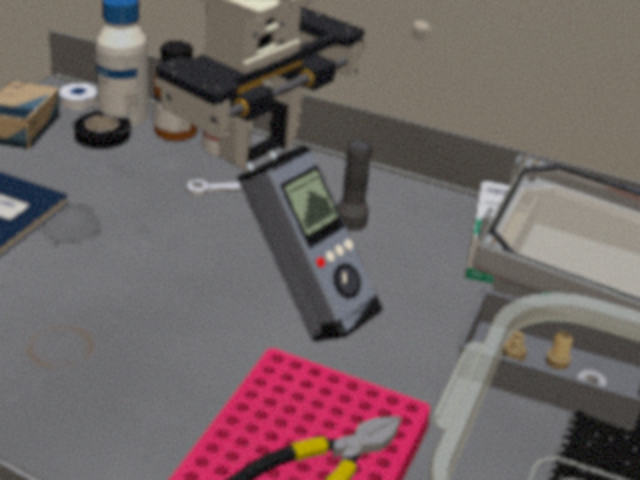

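apply_moves(motion="-0.021 0 -0.017 0; -0.02 0 -0.01 0; -0.02 0 -0.006 0; -0.014 0 -0.002 0; 0 0 0 0")

```text
time: 12.5
tool_pos: [508.1, -152.4, 174.5]
tcp_rot: [3.131, -0.017, 1.3]
contact_force: [-0.1, 0.3, -4.8]
grip_width: 49.6
finger_force: 30.0
```

```bash
cat > ax.py <<'E'
from h import *
# fit the screen face plane of the readout from the scene camera
def face(c=None,name='screen'):
    c=c or bot.capture('scene');W=cloud(c);f=find(c,W,name);Q=f[2]
    for _ in range(4):
        m=Q.mean(0);n=np.linalg.svd(Q-m,full_matrices=False)[2][2]
        r=abs((Q-m)@n);Q=Q[r<max(3,np.percentile(r,70))] if _<3 else Q
    if n@(np.array([-168,-417,578])-m)<0:n=-n
    print('face p',f[0],'n',n.round(3),'elev',np.degrees(np.arcsin(n[2])).round(1),'az',np.degrees(np.arctan2(n[1],n[0])).round(1),'mean',m,'rng',Q.min(0),Q.max(0))
if __name__=='__main__':
    state(); face()
E
python3 ax.py
```

```text
t 12.5 tcp [ 508.1 -152.4  174.5] yaw 74.49 F [-0.1  0.3 -4.8] w 49.6 ff 30.0
face p 0.62 n [-0.2 -1.   0.1] elev 8.6 az -103.4 mean [ 503.8 -154.1  171.3] rng [ 485.5 -158.3  145.5] [ 527.6 -150.   183.7]
```

```bash
python3 -c "
from ax import *
c=bot.capture('scene');face(c,'readout')
cv2.imwrite('pics/s4.png',cv2.resize(c['img'][170:350,330:530],(600,540)))"
```

```text
face p 0.89 n [-0.9 -0.5  0.1] elev 3.0 az -149.6 mean [ 477.1 -193.6   98. ] rng [ 465.4 -218.6    6.8] [ 501.7 -166.4  169.5]
```

View pics/s4.png

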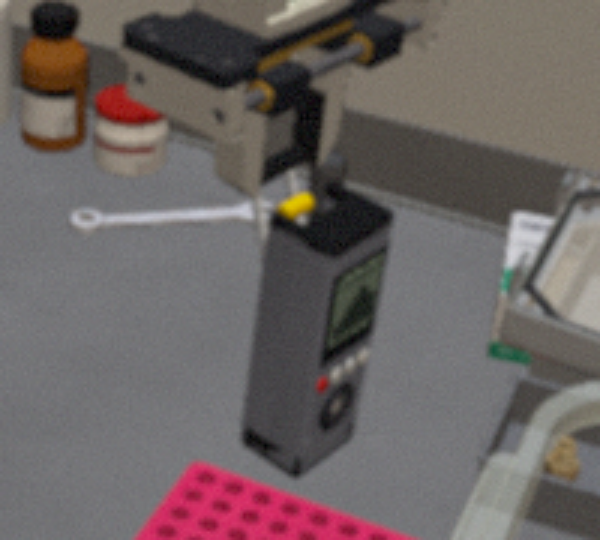

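```bash
cat > two.py <<'E'
from h import *
# two visible side faces of the standing readout -> axis z_r, yaw, bottom centre
def pose(yaw,c=None,p=True,cam='scene'):
    c=c or bot.capture(cam);W=cloud(c);f=find(c,W,'readout');Q=f[2]
    y=np.radians(yaw);xr=np.array([np.cos(y),np.sin(y),0]);yr=np.array([-np.sin(y),np.cos(y),0])
    ns=[-xr, yr if yr[0]<0 else -yr]; ms=[None,None]
    rng=np.random.default_rng(0); Q=Q[(Q[:,2]>8)&(Q[:,2]<170)]
    for i in range(2):
        best=0
        for _ in range(1500):
            a=Q[rng.choice(len(Q),3,False)];n=np.cross(a[1]-a[0],a[2]-a[0]);l=np.linalg.norm(n)
            if l<200: continue
            n/=l; n=n if n@ns[i]>0 else -n
            if n@ns[i]<np.cos(np.radians(28)): continue
            k=abs((Q-a[0])@n)<2
            if k.sum()>best: best=k.sum();K=k;N=n
        P=Q[K];m=P.mean(0);n=np.linalg.svd(P-m,full_matrices=False)[2][2];n=n if n@N>0 else -n
        if p:print(['screen','side'][i],best,len(Q),'n',n.round(3),'m',m,'lo',P.min(0),'hi',P.max(0))
        ns[i]=n;ms[i]=m
    x=-ns[0];s=ns[1] if ns[1]@yr>0 else -ns[1]
    z=np.cross(x,s);z/=np.linalg.norm(z)
    # lines: screen plane x=-23, side plane at 29
    sg=1 if ns[1]@yr>0 else -1
    A=np.array([-ns[0],sg*ns[1],[0,0,1]])
    b=[-ns[0]@ms[0]+23, sg*(ns[1]@ms[1]-29), 0]
    o=np.linalg.solve(A,b)
    print('x_r yaw',np.degrees(np.arctan2(x[1],x[0])).round(1),'z_r',z.round(3),'axis meets bench at',o)
if __name__=='__main__':
    import sys
    state(); pose(float(sys.argv[1]))
E
python3 two.py 74.5
```

```text
t 12.7 tcp [ 508.3 -151.4  174.7] yaw 74.57 F [-0.3 -1.4 -5.1] w 49.4 ff 30.0
screen 1222 3325 n [-0.3 -1.  -0. ] m [ 485.2 -210.8   93.7] lo [ 461.2 -220.5    8.2] hi [ 516.3 -199.6  168.7]
side 1561 3325 n [-1.   0.2 -0. ] m [ 468.4 -184.2   93.3] lo [ 461.8 -208.3    8.1] hi [ 475.5 -160.9  169.1]
x_r yaw 73.4 z_r [-0. -0.  1.] axis meets bench at [ 497.8 -186.8    0. ]
```

```bash
sed -i "s/'z_r',z.round(3)/'z_r',['%.3f'%v for v in z]/" two.py
```

apply_moves(motion="0 0 0.002 0; 0 0 0.001 0; 0 0 0 0")

```text
time: 13.18
tool_pos: [509.2, -150.9, 174.3]
tcp_rot: [3.128, -0.019, 1.301]
contact_force: [-1.7, 4.4, 8.8]
grip_width: 49.4
finger_force: 30.1
```

```bash
python3 two.py 74.5
```

```text
t 13.18 tcp [ 509.2 -150.9  174.3] yaw 74.55 F [-1.7  4.4  8.8] w 49.4 ff 30.1
screen 1237 3156 n [-0.3 -1.  -0. ] m [ 486.  -206.6   94.4] lo [ 462.2 -215.6    8.1] hi [ 514.6 -197.5  168.7]
side 1492 3156 n [-1.   0.2 -0. ] m [ 469.7 -181.1   93.5] lo [ 463.4 -203.7    8.3] hi [ 476.7 -157.3  168.7]
x_r yaw 73.1 z_r ['-0.002', '-0.004', '1.000'] axis meets bench at [ 498.5 -185.9    0. ]
```

apply_moves(motion="0 0 -0.001 0; 0 0 0 0")

```text
time: 13.52
tool_pos: [509.0, -151.5, 174.5]
tcp_rot: [3.129, -0.018, 1.301]
contact_force: [-1.7, 3.7, 7.5]
grip_width: 49.5
finger_force: 30.0
```

apply_moves(motion="0 0 0 0; 0 0 0 0; 0 0 0 0; 0 0 0 0", fingers=1)

```text
time: 14.02
tool_pos: [508.8, -152.3, 173.6]
tcp_rot: [3.129, -0.017, 1.301]
contact_force: [-0.2, 0.5, 0.1]
grip_width: 84.6
finger_force: 0.0
```

```bash
python3 two.py 74.5; python3 -c "
from h import *
for n in ['top','scene']:
    c=bot.capture(n);W=cloud(c)
    for t in ['prop_foot','knee_roller']:
        f=find(c,W,t)
        if f is not None and len(f[2]): print(n,t,f[0],f[1],np.median(f[2],0),f[2].min(0),f[2].max(0))
"
```

```text
t 14.03 tcp [ 508.8 -152.3  173.6] yaw 74.53 F [-0.2  0.5  0.1] w 84.6 ff 0.0
screen 1229 3151 n [-0.3 -1.  -0. ] m [ 485.6 -206.4   92.8] lo [ 463.9 -215.     8.2] hi [ 513.7 -197.4  167.8]
side 1513 3151 n [-1.   0.2 -0. ] m [ 469.6 -181.1   92.8] lo [ 463.9 -202.9    8.1] hi [ 476.4 -157.6  168.7]
x_r yaw 72.8 z_r ['-0.002', '-0.004', '1.000'] axis meets bench at [ 498.4 -185.9    0. ]
top prop_foot 0.5 [413.4, 179.2] [ 673.9 -115.8   61.5] [ 662.9 -133.    10.3] [ 691.8 -104.3   98.6]
scene prop_foot 0.6 [419.6, 231.3] [ 506.3 -151.1  178.6] [ 482.2 -159.    -1.4] [801.  -41.7 183.7]
scene knee_roller 0.56 [428.2, 238.2] [ 500.5 -165.7  162.2] [ 493.  -168.2  155.7] [ 509.6 -160.9  164.2]
```

apply_moves(motion="0 0 0.005 0; 0 0 0 0")

```text
time: 14.68
tool_pos: [508.6, -151.9, 168.1]
tcp_rot: [3.13, -0.018, 1.301]
contact_force: [-0.7, -0.2, 0.4]
grip_width: 91.9
finger_force: 0.0
```

apply_moves(motion="0 0 0 0; 0 0 0 0; 0 0 0 0; 0 0 0 0; 0 0 0 0", fingers=-1)

```text
time: 15.3
tool_pos: [508.9, -152.1, 168.7]
tcp_rot: [3.129, -0.017, 1.301]
contact_force: [-0.4, 0.0, 0.0]
grip_width: 49.4
finger_force: 30.0
```

```bash
python3 two.py 74.5|grep -v n; python3 -c "
import numpy as np
p=None
for f in np.linspace(.2325,1.45,13):
    q=np.array([14+92*np.sin(f),88+92*np.cos(f)])
    if p is not None: print(round(f,2),(q-p).round(0),q.round(0))
    p=q"
```

```text
t 15.3 tcp [ 508.9 -152.1  168.7] yaw 74.54 F [-0.4  0.   0. ] w 49.4 ff 30.0
0.33 [ 9. -3.] [ 44. 175.]
0.44 [ 9. -4.] [ 53. 171.]
0.54 [ 8. -4.] [ 61. 167.]
0.64 [ 8. -5.] [ 69. 162.]
0.74 [ 7. -6.] [ 76. 156.]
0.84 [ 7. -7.] [ 83. 149.]
0.94 [ 6. -7.] [ 88. 142.]
1.04 [ 5. -8.] [ 94. 134.]
1.15 [ 4. -8.] [ 98. 126.]
1.25 [ 3. -9.] [101. 117.]
1.35 [ 3. -9.] [104. 108.]
1.45 [ 2. -9.] [105.  99.]
```

apply_moves(motion="0.009 0 0.003 0; 0.009 0 0.004 0; 0.008 0 0.004 0; 0.008 0 0.005 0; 0.007 0 0.006 0; 0.007 0 0.007 0; 0 0 0 0")

```text
time: 16.27
tool_pos: [522.1, -105.0, 139.7]
tcp_rot: [3.13, -0.017, 1.302]
contact_force: [-0.7, -1.5, 0.1]
grip_width: 49.5
finger_force: 30.0
```

```bash
python3 two.py 74.5|grep -v lo
```

```text
t 16.27 tcp [ 522.1 -105.   139.7] yaw 74.58 F [-0.7 -1.5  0.1] w 49.5 ff 30.0
x_r yaw 73.3 z_r ['0.005', '0.024', '1.000'] axis meets bench at [ 498.5 -185.7    0. ]
```

apply_moves(motion="0.004 0 0.008 0; 0.004 0 0.008 0; 0.003 0 0.009 0; 0.002 0 0.009 0; 0.002 0 0.009 0; 0.001 0 0.008 0; 0 0 0 0")

```text
time: 17.25
tool_pos: [527.0, -89.4, 89.0]
tcp_rot: [3.13, -0.017, 1.301]
contact_force: [0.4, 1.2, 0.6]
grip_width: 49.8
finger_force: 30.0
```

```bash
python3 two.py 74.5|grep -v lo
```

```text
t 17.25 tcp [527.  -89.4  89. ] yaw 74.55 F [0.4 1.2 0.6] w 49.8 ff 30.0
x_r yaw 72.1 z_r ['-0.007', '-0.029', '1.000'] axis meets bench at [ 498.3 -185.6    0. ]
```

apply_moves(motion="0.002 0 0 0; 0.003 0 0 0; 0 0 0 0")

```text
time: 17.73
tool_pos: [528.5, -84.6, 90.0]
tcp_rot: [3.129, -0.017, 1.301]
contact_force: [-1.5, -0.1, 1.0]
grip_width: 49.9
finger_force: 30.0
```

```bash
python3 two.py 74.5|grep -v lo
```

```text
t 17.73 tcp [528.5 -84.6  90. ] yaw 74.54 F [-1.5 -0.1  1. ] w 49.9 ff 30.0
x_r yaw 72.6 z_r ['0.008', '0.032', '0.999'] axis meets bench at [ 498.3 -185.9    0. ]
```

apply_moves(motion="-0.002 0 0 0; 0 0 0 0; 0 0 0 0")

```text
time: 18.2
tool_pos: [527.9, -86.6, 89.8]
tcp_rot: [3.13, -0.017, 1.301]
contact_force: [-1.0, -2.4, -0.3]
grip_width: 49.5
finger_force: 30.0
```

apply_moves(motion="0 0 0 0; 0 0 0 0; 0 0 0 0; 0 0 0 0", fingers=1)

```text
time: 18.7
tool_pos: [528.1, -86.3, 89.9]
tcp_rot: [3.129, -0.018, 1.301]
contact_force: [-0.6, 0.9, -0.5]
grip_width: 84.9
finger_force: 0.0
```

apply_moves(motion="0 0 0 0; 0.005 0 -0.04 0; 0.01 0 -0.06 0; 0.01 0 -0.05 0; 0 0 0 0")

```text
time: 19.32
tool_pos: [534.3, -64.3, 244.7]
tcp_rot: [3.12, -0.018, 1.302]
contact_force: [0.2, -0.9, 0.2]
grip_width: 91.8
finger_force: 0.0
```

```bash
python3 two.py 74.5|grep -v lo; cat > kn.py <<'E'
from h import *
import sys
o=np.array([float(v) for v in sys.argv[1:3]]);y=np.radians(float(sys.argv[3]))
def loc(P): d=P[...,:2]-o; return np.stack([d[...,0]*np.cos(y)+d[...,1]*np.sin(y),-d[...,0]*np.sin(y)+d[...,1]*np.cos(y),P[...,2]],-1)
for n in ['top','scene']:
    c=bot.capture(n);W=cloud(c)
    for t in ['prop_foot','knee_roller']:
        f=find(c,W,t)
        if f is not None and len(f[2]):
            L=loc(f[2]);print(n,t,f[0],f[1],'local med',np.median(L,0),np.percentile(L,5,axis=0),np.percentile(L,95,axis=0))
    if n=='top':
        h=cv2.cvtColor(c['img'],cv2.COLOR_BGR2HSV); L=loc(W)
        m=(h[...,0]>20)&(h[...,0]<35)&(h[...,1]>130)&(abs(L[...,0]-35)<30)&(abs(L[...,1])<30)&(L[...,2]>80)
        if m.any(): print('yellow',m.sum(),np.median(L[m],0),L[m].min(0),L[m].max(0))
        cv2.imwrite('pics/k_%d.png'%c['shot'],cv2.resize(c['img'][190:310,340:480],(700,600),interpolation=cv2.INTER_CUBIC));print('k_%d'%c['shot'])
E
python3 kn.py 498.3 -185.8 73
```

```text
t 19.32 tcp [534.3 -64.3 244.7] yaw 74.59 F [ 0.2 -0.9  0.2] w 91.8 ff 0.0
x_r yaw 73.1 z_r ['-0.003', '-0.004', '1.000'] axis meets bench at [ 498.4 -185.5    0. ]
top prop_foot 0.61 [450.2, 271.9] local med [18.1 10.7 91.7] [15.8  3.5 89.1] [22.  15.3 94.9]
top knee_roller 0.49 [178.1, 284.6] local med [501.4 170.5  14.4] [472.7 124.   10.3] [529.7 219.9  18.6]
yellow 13 [ 40.8   9.7 125.1] [ 37.7   6.2 122.8] [ 45.8  11.4 128.3]
k_21
scene prop_foot 0.68 [395.1, 253.4] local med [99.7 11.2 99.9] [ 47.1 -15.6  93.4] [105.   25.9 104.5]
scene knee_roller 0.62 [413.5, 255.7] local med [ 40.4  12.4 122.8] [ 38.2  10.4 121.7] [ 42.3  13.1 126.1]
```

```bash
python3 -c "
from h import *
plan([(509,-150.7,180,73,45),(509,-150.7,140,73,20)])"
```

```text
-0.03 0 0.02 0.5; -0.029 0.001 0.019 0.5; -0.03 0.001 0.02 0.5; -0 -0 0.013 0; -0 -0 0.014 0; -0 -0 0.013 0
end [ 509.2 -150.6  140.2   73. ]
```

apply_moves(motion="-0.03 0 0.02 0.5; -0.029 0.001 0.02 0.5; -0.03 0.001 0.02 0.5; 0 0 0 0; 0 0 0 0; 0 0 0 0; 0 0 0 0; 0 0 0 0", fingers=-1)

```text
time: 20.72
tool_pos: [510.9, -149.3, 179.1]
tcp_rot: [3.129, -0.018, 1.275]
contact_force: [-0.6, -0.9, -0.5]
grip_width: 16.5
finger_force: 0.0
```

apply_moves(motion="0 0 0.013 0; 0 0 0.013 0; 0 0 0.013 0; 0 0 0 0")

```text
time: 21.22
tool_pos: [510.5, -148.8, 138.1]
tcp_rot: [3.133, -0.018, 1.275]
contact_force: [-0.5, 0.4, 0.6]
grip_width: 0.3
finger_force: 0.0
```

apply_moves(motion="-0.001 0 0.008 0; -0.001 0 0.002 0; 0 0 0.002 0; 0 0 0.002 0; 0 0 0.002 0; 0 0 0.002 0; 0 0 0.002 0; 0 0 0 0")

```text
time: 22.22
tool_pos: [511.1, -150.7, 119.6]
tcp_rot: [3.13, -0.018, 1.275]
contact_force: [0.3, -0.3, -0.1]
grip_width: 0.5
finger_force: 0.4
```

apply_moves(motion="0 0 0.001 0; 0 0 0.001 0; 0 0 0.001 0; 0 0 0 0")

```text
time: 22.72
tool_pos: [511.3, -150.6, 116.9]
tcp_rot: [3.129, -0.018, 1.275]
contact_force: [-0.4, 1.1, 3.7]
grip_width: 0.2
finger_force: 1.6
```

```bash
python3 two.py 73|grep -v lo;python3 kn.py 498.4 -185.6 73 | grep scene
```

```text
t 22.73 tcp [ 511.3 -150.6  116.9] yaw 73.03 F [-0.4  1.1  3.7] w 0.2 ff 1.6
x_r yaw 72.5 z_r ['-0.002', '-0.004', '1.000'] axis meets bench at [ 498.3 -185.6    0. ]
scene prop_foot 0.87 [392.8, 261.4] local med [98.5 11.3 89.5] [ 52.3 -14.8  86.3] [105.   25.3  93.5]
```

apply_moves(motion="0 0 0.001 0; 0 0 0.001 0; 0 0 0 0")

```text
time: 23.5
tool_pos: [511.8, -150.7, 115.2]
tcp_rot: [3.128, -0.018, 1.275]
contact_force: [1.5, 2.1, 6.5]
grip_width: 0.5
finger_force: 5.7
```

```bash
python3 two.py 73|grep -v lo;python3 kn.py 498.4 -185.6 73 | grep scene
```

```text
t 23.5 tcp [ 511.8 -150.7  115.2] yaw 73.03 F [1.5 2.1 6.5] w 0.5 ff 5.7
x_r yaw 72.5 z_r ['-0.003', '-0.001', '1.000'] axis meets bench at [ 498.3 -185.7    0. ]
scene prop_foot 0.85 [396.5, 254.8] local med [100.3   6.2  90.4] [ 70.2 -13.7  87.2] [103.6  26.4  93.6]
```

apply_moves(motion="0 0 -0.003 0; 0 0 -0.02 0; 0.01 0 -0.045 0; 0.03 0 -0.05 0; 0.03 0 -0.02 0")

```text
time: 24.52
tool_pos: [529.9, -85.8, 256.6]
tcp_rot: [3.126, -0.017, 1.274]
contact_force: [0.6, -0.4, -0.5]
grip_width: 0.3
finger_force: 0.0
```

```bash
python3 two.py 73|grep -v lo;python3 kn.py 498.4 -185.6 73
```

```text
t 24.52 tcp [529.9 -85.8 256.6] yaw 72.98 F [ 0.6 -0.4 -0.5] w 0.3 ff 0.0
x_r yaw 72.7 z_r ['0.001', '-0.002', '1.000'] axis meets bench at [ 498.1 -185.5    0. ]
top prop_foot 0.62 [401.7, 255.7] local med [108.8   6.8  93.2] [104.9 -11.8  90.9] [112.6  25.2  95.9]
k_30
scene prop_foot 0.72 [390.7, 254.8] local med [100.9   5.   90.8] [ 94.4 -15.1  86.9] [104.1  24.5  93.3]
```

View pics/k_30.png

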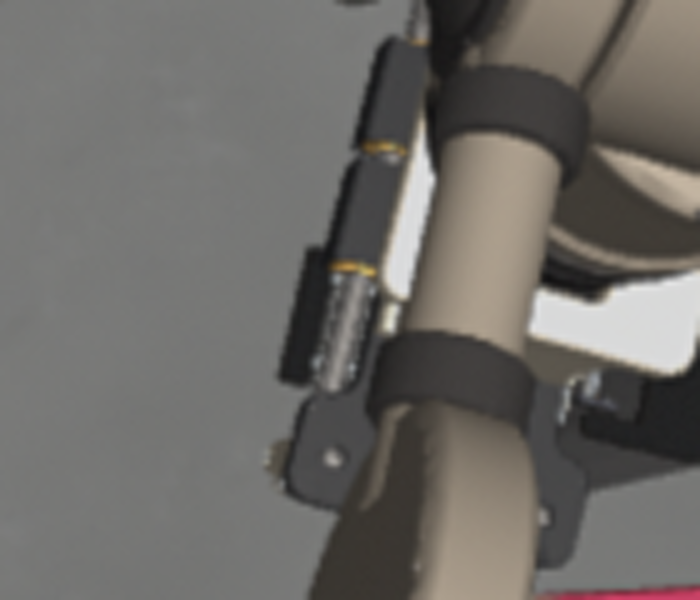

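apply_moves(motion="0.05 0 0 0; 0.05 -0.02 0 0; 0.03 -0.04 0 0; 0 -0.04 0 0")

```text
time: 25.42
tool_pos: [470.5, 69.2, 254.0]
tcp_rot: [3.132, -0.018, 1.276]
contact_force: [-0.3, -0.0, 0.5]
grip_width: 0.7
finger_force: 0.0
```

```bash
python3 kn.py 498.2 -185.6 72.8
```

```text
top prop_foot 0.51 [429.8, 269.1] local med [54.6 11.7 90.9] [ 16.3 -13.7  87.4] [66.9 17.4 93.6]
top knee_roller 0.7 [447.7, 262.2] local med [ 31.2   1.3 113.6] [ 22.9  -6.4 110.7] [ 35.7  10.3 124.9]
yellow 64 [ 34.3   1.6 112.4] [ 27.9  -9.3 107.7] [ 38.   10.9 117.2]
k_32
scene prop_foot 0.54 [391.8, 256.2] local med [101.2   7.8  91.1] [ 92.8 -13.4  87.6] [104.1  25.8  94. ]
scene knee_roller 0.23 [246.4, 261.0] local med [362.8 169.3  12.7] [303.2  86.    6.4] [426.4 240.5  14.5]
```

View pics/k_32.png

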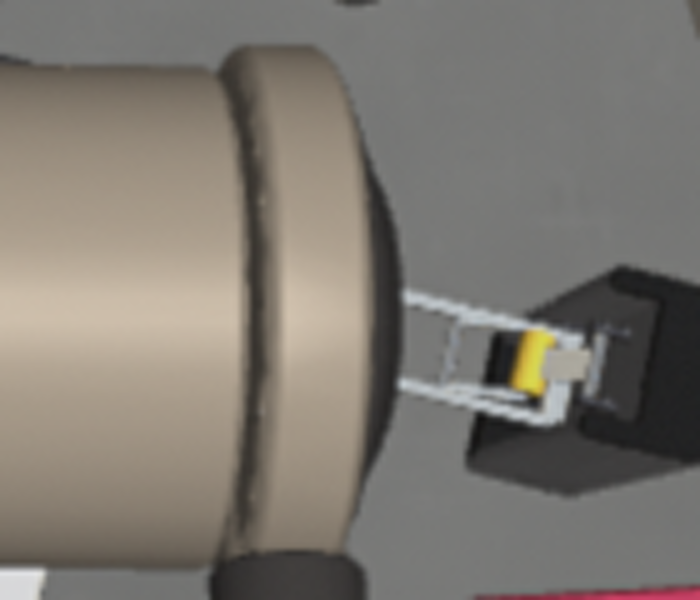

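```bash
python3 -c "
from h import *
plan([(509.9,-147.9,180,73,50),(509.9,-147.9,123,73,40)])"
```

```text
-0.039 0.02 0.015 -0; -0.039 0.02 0.015 -0; -0.039 0.019 0.015 -0; -0.039 0.02 0.015 -0; -0.039 0.02 0.015 -0; 0 -0 0.028 -0; 0 -0 0.029 -0
end [ 509.9 -148.3  122.9   73. ]
```

apply_moves(motion="-0.039 0.02 0.015 0; -0.039 0.02 0.015 0; -0.039 0.019 0.015 0; -0.039 0.02 0.015 0; -0.039 0.02 0.015 0; -0.001 0 0.028 0; -0.001 0 0.028 0; 0 0 0 0")

```text
time: 26.72
tool_pos: [509.9, -148.2, 119.4]
tcp_rot: [3.135, -0.018, 1.273]
contact_force: [-0.0, 0.6, -0.3]
grip_width: 0.3
finger_force: 0.0
```

apply_moves(motion="0 0 0 0; 0 0 0.003 0; 0 0 0.003 0; 0 0 0 0")

```text
time: 27.22
tool_pos: [511.0, -147.4, 115.9]
tcp_rot: [3.13, -0.018, 1.275]
contact_force: [0.1, -0.1, 0.3]
grip_width: 0.4
finger_force: 0.0
```

apply_moves(motion="-0.001 0 0.001 0; 0 0 0.001 0; 0 0 0 0")

```text
time: 27.6
tool_pos: [511.0, -148.5, 114.5]
tcp_rot: [3.129, -0.018, 1.275]
contact_force: [-1.6, 0.4, 5.4]
grip_width: 0.5
finger_force: 2.8
```

apply_moves(motion="0 0 0.001 0; 0 0 0 0")

```text
time: 27.85
tool_pos: [511.2, -148.5, 114.2]
tcp_rot: [3.128, -0.018, 1.275]
contact_force: [-2.7, 2.1, 11.0]
grip_width: 0.4
finger_force: 5.5
```

apply_moves(motion="0 0 -0.002 0; 0 0 -0.03 0; -0.005 0 -0.05 0; -0.015 0 -0.01 0; -0.01 0 0 0; 0 0 0 0", fingers=1)

```text
time: 28.6
tool_pos: [499.5, -178.8, 202.5]
tcp_rot: [3.133, -0.018, 1.273]
contact_force: [-1.1, -0.1, -0.5]
grip_width: 56.0
finger_force: 0.0
```

```bash
python3 two.py 73|grep -v lo; python3 -c "
from h import *
plan([(500.6,-178,200,72.8),(500.6,-178,123,72.8,30)])"
```

```text
t 28.6 tcp [ 499.5 -178.8  202.5] yaw 72.95 F [-1.1 -0.1 -0.5] w 56.0 ff 0.0
x_r yaw 72.4 z_r ['-0.001', '-0.002', '1.000'] axis meets bench at [ 498.2 -185.7    0. ]
0 0.001 0.003 0.2; 0 -0 0.026 0; 0 -0 0.025 0; 0 -0 0.026 0
end [ 500.8 -178.4  122.7   72.8]
```

apply_moves(motion="0 0.001 0 0.2; 0 0 0 0; 0 0 0 0; -0.001 0 0.025 0; 0 0 0.025 0; 0 0 0.025 0; 0 0 0.004 0; 0 0 0 0")

```text
time: 29.7
tool_pos: [502.8, -178.7, 125.7]
tcp_rot: [3.13, -0.018, 1.271]
contact_force: [-0.3, -0.4, 0.3]
grip_width: 91.7
finger_force: 0.0
```

apply_moves(motion="0 0 0 0; 0 0 0 0; 0 0 0 0; 0 0 0 0; 0 0 0 0", fingers=-1)

```text
time: 30.32
tool_pos: [502.4, -178.5, 125.4]
tcp_rot: [3.13, -0.018, 1.271]
contact_force: [-2.1, 0.9, 3.3]
grip_width: 58.3
finger_force: 29.7
```

apply_moves(motion="0 0 -0.01 0; 0 0 -0.02 0; 0 0 -0.02 0; 0 0 0 0")

```text
time: 30.82
tool_pos: [502.2, -179.6, 176.2]
tcp_rot: [3.128, -0.017, 1.271]
contact_force: [0.7, 1.0, -6.8]
grip_width: 58.5
finger_force: 29.7
```

```bash
python3 two.py 73; python3 -c "
from h import *
c=bot.capture('top');W=cloud(c);f=find(c,W,'log_book');print(f[0],cv2.minAreaRect(f[2][:,:2].astype(np.float32)))"
```

```text
t 30.82 tcp [ 502.2 -179.6  176.2] yaw 72.84 F [ 0.7  1.  -6.8] w 58.5 ff 29.7
screen 965 2332 n [-0.3 -1.  -0. ] m [ 486.7 -207.2  116.7] lo [ 463.3 -216.6   56.7] hi [ 516.7 -197.2  169.8]
side 1165 2332 n [-1.   0.2 -0. ] m [ 470.  -180.8  115.3] lo [ 463.6 -202.8   54.2] hi [ 476.9 -157.   169.9]
x_r yaw 72.0 z_r ['-0.006', '-0.011', '1.000'] axis meets bench at [ 499.  -185.5    0. ]
0.81 ((459.74481201171875, 221.92599487304688), (173.68499755859375, 126.58494567871094), 0.6431847214698792)
```

```bash
python3 -c "
from h import *
plan([(419,101.6,190,5,45),(419,101.6,140,5,20)],turn=8)"
```

```text
0.027 -0.018 -0.002 7.5; 0.025 -0.021 -0.002 7.6; 0.021 -0.024 -0.001 7.5; 0.018 -0.027 -0.002 7.5; 0.015 -0.03 -0.002 7.6; 0.01 -0.03 -0.002 7.5; 0.006 -0.032 -0.001 7.6; 0.003 -0.032 -0.002 7.5
-0.003 -0.033 -0.002 7.5; 0 0 0.017 0; 0 0 0.016 0; 0 0 0.017 0
end [418.6 101.7 140.    5. ]
```

apply_moves(motion="0.027 -0.018 -0.002 7.5; 0.025 -0.021 -0.002 7.6; 0.021 -0.024 -0.001 7.5; 0.018 -0.027 -0.002 7.5; 0.015 -0.03 -0.002 7.6; 0.01 -0.03 -0.002 7.5; 0.006 -0.032 -0.001 7.6; 0.003 -0.032 -0.002 7.5")

```text
time: 32.02
tool_pos: [428.2, 70.5, 190.7]
tcp_rot: [-3.131, -0.017, 0.214]
contact_force: [0.5, -0.2, -6.7]
grip_width: 58.3
finger_force: 29.8
```

apply_moves(motion="-0.003 -0.033 -0.002 7.5; 0 0 0 0; 0 0 0.017 0; 0 0 0.016 0; 0 0 0.015 0; 0 0 0 0")

```text
time: 32.78
tool_pos: [419.0, 101.1, 144.4]
tcp_rot: [-3.13, -0.014, 0.088]
contact_force: [-0.3, -0.5, -5.9]
grip_width: 58.1
finger_force: 29.8
```

```bash
python3 two.py 5|grep -v lo
```

```text
t 32.77 tcp [419.  101.1 144.4] yaw 5.05 F [-0.3 -0.5 -5.9] w 58.1 ff 29.8
x_r yaw 7.2 z_r ['0.008', '-0.011', '1.000'] axis meets bench at [416.1  44.    0. ]
```

```bash
python3 -c "
import numpy as np
p=None
for f in np.linspace(0,43.5,18):
    a=np.radians(f);q=np.array([-17*np.cos(a)+144.4*np.sin(a),144.4*np.cos(a)+17*np.sin(a)])
    if p is not None: print(round(f,1),(q-p).round(1),q.round(1))
    p=q"
```

```text
2.6 [6.5 0.6] [-10.5 145. ]
5.1 [6.5 0.3] [ -4.1 145.3]
7.7 [6.5 0. ] [  2.4 145.4]
10.2 [ 6.5 -0.3] [  8.9 145.1]
12.8 [ 6.5 -0.5] [ 15.4 144.6]
15.4 [ 6.4 -0.8] [ 21.8 143.7]
17.9 [ 6.4 -1.1] [ 28.2 142.6]
20.5 [ 6.3 -1.4] [ 34.6 141.2]
23.0 [ 6.3 -1.7] [ 40.8 139.5]
25.6 [ 6.2 -2. ] [ 47.  137.6]
28.1 [ 6.1 -2.2] [ 53.1 135.3]
30.7 [ 6.  -2.5] [ 59.1 132.8]
33.3 [ 5.9 -2.8] [ 65.  130.1]
35.8 [ 5.7 -3. ] [ 70.7 127. ]
38.4 [ 5.6 -3.3] [ 76.3 123.7]
40.9 [ 5.4 -3.5] [ 81.8 120.2]
43.5 [ 5.3 -3.8] [ 87.1 116.4]
```

apply_moves(motion="0 0 0.01 0; 0 0 0.006 0; 0 0 0.003 0; 0 0 0.002 0; 0 0 0 0")

```text
time: 33.5
tool_pos: [420.7, 102.3, 125.9]
tcp_rot: [-3.129, -0.019, 0.088]
contact_force: [-3.0, 0.6, 6.1]
grip_width: 58.0
finger_force: 29.9
```

apply_moves(motion="0.0065 0 0 0; 0.0065 0 0 0; 0.0065 0 0 0; 0.0065 0 0 0; 0 0 0 0")

```text
time: 34.12
tool_pos: [446.7, 104.6, 125.5]
tcp_rot: [-3.129, -0.019, 0.088]
contact_force: [-3.8, 1.7, 5.8]
grip_width: 57.9
finger_force: 30.0
```

```bash
sed -i "s/yr if yr\[0\]<0 else -yr/yr if yr@[-1,-1,0]>0 else -yr/" two.py; python3 two.py 5|grep -v lo
```

```text
t 34.12 tcp [446.7 104.6 125.5] yaw 5.02 F [-3.8  1.7  5.8] w 57.9 ff 30.0
x_r yaw 5.6 z_r ['0.169', '0.002', '0.986'] axis meets bench at [411.  102.6   0. ]
```

apply_moves(motion="0.0065 0 0 0; 0.0065 0 0.001 0; 0.0065 0 0.001 0; 0.006 0 0.0015 0; 0.006 0 0.0015 0; 0.006 0 0.002 0; 0.006 0 0.002 0; 0 0 0 0")

```text
time: 35.22
tool_pos: [490.2, 108.2, 116.6]
tcp_rot: [-3.13, -0.018, 0.088]
contact_force: [-1.3, 1.7, -2.3]
grip_width: 57.7
finger_force: 30.0
```

```bash
python3 two.py 5|grep -v lo
```

```text
t 35.23 tcp [490.2 108.2 116.6] yaw 5.02 F [-1.3  1.7 -2.3] w 57.7 ff 30.0
x_r yaw 6.3 z_r ['0.435', '0.026', '0.900'] axis meets bench at [409.2 102.3   0. ]
```

apply_moves(motion="0.006 0 0.003 0; 0.006 0 0.003 0; 0.006 0 0.003 0; 0.0055 0 0.0035 0; 0.0055 0 0.0035 0; 0 0 0 0")

```text
time: 36.08
tool_pos: [520.1, 111.0, 101.5]
tcp_rot: [-3.13, -0.02, 0.088]
contact_force: [2.3, 1.6, 2.8]
grip_width: 58.1
finger_force: 30.0
```

```bash
python3 two.py 5|grep -v lo
```

```text
t 36.08 tcp [520.1 111.  101.5] yaw 5.02 F [2.3 1.6 2.8] w 58.1 ff 30.0
x_r yaw 9.5 z_r ['0.472', '0.033', '0.881'] axis meets bench at [427.8 103.4   0. ]
```

```bash
sed -i "s/ns=\[-xr,/a=np.radians(float(sys.argv[2]) if len(sys.argv)>2 else 0);ns=[-xr*np.cos(a)+np.array([0,0,np.sin(a)]),/; s/^from h import \*/from h import *\nimport sys/" two.py; python3 two.py 5 40|grep -v lo
```

```text
t 36.17 tcp [519.8 111.  101.6] yaw 5.02 F [4.4 1.2 2.2] w 57.9 ff 30.0Traceback (most recent call last):
  File "two.py", line 31, in <module>
    state(); pose(float(sys.argv[1]))
             ~~~~^^^^^^^^^^^^^^^^^^^^
  File "two.py", line 18, in pose
    P=Q[K];m=P.mean(0);n=np.linalg.svd(P-m,full_matrices=False)[2][2];n=n if n@N>0 else -n
        ^
UnboundLocalError: cannot access local variable 'K' where it is not associated with a value
```

```bash
python3 -c "
from h import *
c=bot.capture('scene');W=cloud(c)
cv2.imwrite('pics/s9.png',cv2.resize(c['img'][170:370,200:440],(720,600)))
for t in ['readout','screen','prop_foot']:
    r=bot.cut_out(c,t); print(t,[(x['p'],x['point'],int(x['pixels'].sum())) for x in r])"; python3 two.py 5 40|grep -v lo
```

```text
readout [(0.62, [288.6, 244.4], 2922)]
screen [(0.65, [288.5, 247.5], 3007)]
prop_foot [(0.53, [315.1, 252.5], 59)]
t 36.48 tcp [518.9 110.8 101.5] yaw 5.04 F [ 5.1 -0.1  0.4] w 58.0 ff 30.0
x_r yaw 6.0 z_r ['0.614', '0.046', '0.788'] axis meets bench at [404.4 101.4   0. ]
```

View pics/s9.png

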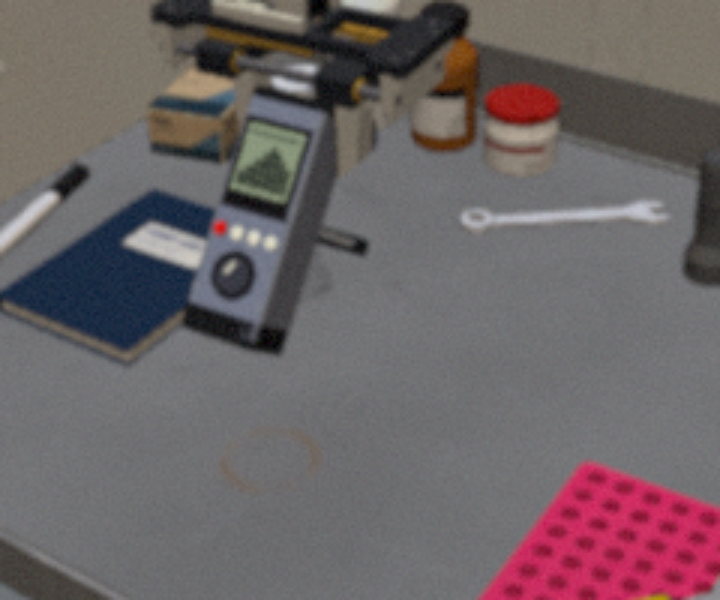

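The crop shows the readout leaning back with its foot bar at (350,240), nearly down on the bench, and the log book beside it is unmoved. I'll finish the arc.

apply_moves(motion="0.005 0 0.004 0; 0.005 0 0.004 0; 0 0 0 0")

```text
time: 36.95
tool_pos: [529.3, 111.9, 93.7]
tcp_rot: [-3.13, -0.018, 0.088]
contact_force: [5.0, -0.1, 4.3]
grip_width: 57.8
finger_force: 30.0
```

```bash
python3 two.py 5 42|grep -v lo; python3 -c "
from h import *
c=bot.capture('scene');W=cloud(c);f=find(c,W,'prop_foot');print(f[0],np.median(f[2],0),np.percentile(f[2],[5,95],axis=0))"
```

```text
t 36.95 tcp [529.3 111.9  93.7] yaw 5.02 F [ 5.  -0.1  4.3] w 57.8 ff 30.0
x_r yaw 6.0 z_r ['0.677', '0.050', '0.734'] axis meets bench at [402.8 101.4   0. ]
0.5 [547.6  95.4  12.4] [[521.6  90.7   7.2]
 [552.2 118.7  36.5]]
```

apply_moves(motion="0.002 0 0.002 0; 0.001 0 0.001 0; 0 0 0 0")

```text
time: 37.52
tool_pos: [530.5, 112.2, 92.2]
tcp_rot: [-3.13, -0.016, 0.088]
contact_force: [-5.2, 0.6, 20.5]
grip_width: 57.9
finger_force: 30.0
```

```bash
python3 two.py 5 42|grep -v lo
```

```text
t 37.52 tcp [530.5 112.2  92.2] yaw 5.05 F [-5.2  0.6 20.5] w 57.9 ff 30.0
x_r yaw 6.1 z_r ['0.690', '0.053', '0.722'] axis meets bench at [401.7 101.2   0. ]
```

apply_moves(motion="0 0 -0.002 0; 0 0 0 0")

```text
time: 37.88
tool_pos: [530.5, 112.2, 92.5]
tcp_rot: [-3.13, -0.015, 0.088]
contact_force: [-1.9, -0.9, 7.7]
grip_width: 57.7
finger_force: 30.0
```

apply_moves(motion="0 0 0 0; 0 0 0 0; 0 0 0 0; 0 0 0 0; 0 0 0 0", fingers=1)

```text
time: 38.5
tool_pos: [531.7, 112.2, 92.5]
tcp_rot: [-3.129, -0.017, 0.088]
contact_force: [0.5, 0.1, -0.1]
grip_width: 91.8
finger_force: 0.0
```

apply_moves(motion="0 0 -0.01 0; 0 0 -0.03 0; 0 0 -0.05 0; 0 0 -0.05 0; 0 0.05 -0.03 0; 0 0.06 0 0; 0 0.06 0 0; 0 0 0 0")

```text
time: 39.5
tool_pos: [543.9, -63.3, 261.0]
tcp_rot: [-3.131, -0.018, 0.082]
contact_force: [0.8, 1.1, 0.3]
grip_width: 92.0
finger_force: 0.0
```

```bash
python3 two.py 5 42|grep -v lo; python3 -c "
from h import *
c=bot.capture('top');W=cloud(c)
for t in ['readout','prop_foot','knee_roller','log_book','felt_marker','black_torch','spanner']:
    f=find(c,W,t)
    if f: print(t,f[0],np.median(f[2],0),cv2.minAreaRect(f[2][:,:2].astype(np.float32)))
d=bot.capture('scene')
cv2.imwrite('pics/fin.png',np.hstack([cv2.resize(c['img'][180:360,200:380],(400,400)),cv2.resize(d['img'][180:340,220:380],(400,400))]))"
```

```text
t 39.5 tcp [543.9 -63.3 261. ] yaw 4.7 F [0.8 1.1 0.3] w 92.0 ff 0.0
x_r yaw 5.6 z_r ['0.684', '0.059', '0.727'] axis meets bench at [402.1 101.4   0. ]
readout 0.68 [474.7 109.3 107.7] ((481.39862060546875, 109.75044250488281), (153.1504364013672, 53.526039123535156), 5.102340221405029)
prop_foot 0.67 [556.9 120.2  12.2] ((556.8425903320312, 118.05888366699219), (7.576920986175537, 42.52984619140625), 4.1102213859558105)
log_book 0.79 [457.  220.2  13. ] ((457.8975524902344, 220.81980895996094), (173.77001953125, 123.60726928710938), 1.1917080879211426)
felt_marker 0.91 [480.9 343.9  14.5] ((479.38458251953125, 343.64276123046875), (130.05642700195312, 12.668336868286133), 13.236064910888672)
black_torch 0.32 [476.  109.2 106.9] ((482.43017578125, 109.74653625488281), (157.2397918701172, 56.89750671386719), 4.945161819458008)
spanner 0.6 [689.3   1.3   5.7] ((689.5145263671875, 1.438262939453125), (21.15850067138672, 153.0816650390625), 38.02138900756836)
```

View pics/fin.png

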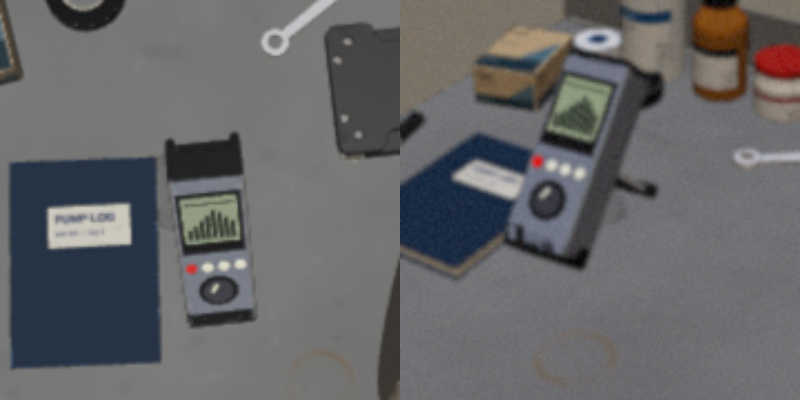

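The pictures show the readout leaning on its prop about 15 mm from the log book, released, with its screen towards the robot. The log book, marker and spanner are where they were.

```bash
python3 -c "
from plant import bot
print(bot.close_job())"
```

```text
the job is handed in; nothing more can be done
None
```

I handed the job in at about 39.5 s: the readout leans back about 43° on its locked prop, roughly 15 mm beside the log book with the screen towards the robot, and nothing else on the bench was moved as far as I could see, though the prop had already opened slightly (about 0.25 rad) while I stood the readout up by its foot bar, before I let go.

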